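# Swing the marble tray home and bolt it

### The arm

A 6-joint arm with a two-finger parallel gripper is mounted at the origin on the work surface. World frame = base frame: x ahead of the robot, y to its left, z up, the work surface at z = 0. Lengths are in m, angles in rad, forces in N, time in s.
With the tool pointing down it reaches from about 0.4 to 0.825 m from the base axis. Payload 7 kg.
Tool frame: the origin (TCP) lies on the centre line of the jaws, within the pads' length; the fingertips stand 11 mm ahead of it and the grasp point (between the pads) lies 8 mm behind it; z points along the fingers, y is the line along which they close (so a half turn about z gives the same grasp; the last joint's range is limited). The gripper opens to 88 mm and grips with 3 to 60 N. Pads are 19 mm wide; open, the fingers measure 130 mm over their backs; the gripper's body (78 mm by 193 mm) begins 47 mm behind the grasp point.
Start: joints at [1.528, 0.359, 0.012, 0, -1.224, -0.288], TCP at [0.219, 0.638, 0.238] pointing down, gripper open.
Joint ranges: [-3.07, 3.07], [-1.43, 2.12], [-1.02, 1.25], [-3.03, 1.67], [-3.05, -0], [-3.03, 3.03]. Speed limits (rad/s): [2.39, 2.39, 3.01, 3.14, 3.14, 3.14].

### API

Orientations are given as a unit quaternion [w, x, y, z].
In Python, from bench import r gives the robot as it stands. The module is installed in compiled form; this text tells all that it offers.
- The arm moves only by the tool carry_out, never from a script. Its argument "moves" is a list that holds one entry, the list of rows, each a list of 7 numbers: the shift along the world's x, y, z in units of 60 mm (1.0 is 60 mm), then the turn, a rotation vector about the world's x, y, z in units of 6 degrees (1.0 is 6 degrees), then the closure, from 0 (fully open) to 1 (shut). A call has 1 to 10 rows; each row is the pose to reach, as a shift and turn from the pose commanded when the call began; what a row does not reach only later rows make up. A row lasts 1/8 s, in which the tool goes at most 62.5 mm and 10.7 degrees, less where a joint would pass 70% of its speed; a pose out of reach is approached as far as the arm can. A call with a gripper value outside its range is refused whole. The fingers move at their own pace and stop on an object; the grip force is fixed at half the most. Time passes only in rows, so rows that repeat a pose let the fingers close. It gives the time, the measured TCP pose, the force, the opening and the grip force at its end, in the units of the state.
- r.read_state(): the state, without advancing time (a new reading comes with each control period).
- r.get_image(name): name is "side" or "top"; returns a dict with "img" (384x512x3 uint8, red, green, blue), "fx", "fy", "cx", "cy" (pixels), "R" (3x3) and "t" (3): a world point X has camera coordinates R X + t. Camera axes: x right, y down, z forward; pixel columns grow to the right and rows downward; lengths in m; the calibration is good to about 2 mm. A picture is of the moment at which its call begins. There is no depth.
- r.job_done(): hands the job in; it is judged then, once.
The state is a dict: "time_s": time; "qpos": joint angles; "qd": joint speeds; "tau": joint torques, N m; "ee_pos": TCP position; "orientation": TCP orientation; "contact_force": force on the tool from outside, world axes, zero at the start; "ft_torque": the same for the moment, N m; "grip_width": finger opening in m; "grasp_force": force on a finger pad.
Only numpy, scipy, OpenCV 4.12 (cv2) and the standard library are available. Lean on these libraries where they do the work, as an engineer would, in place of code of your own. Each camera call takes 0.05 s, during which the arm holds its last target. There are 200 camera calls.

### The job

Swing the enamel marble tray round on its pivot pin, pushing it near its free corner, until it bears firmly on the rubber tip of the stop screw: lean on it there for a moment with about 12 N at the tray, and never push or squeeze it harder than 16 N. Then slide the keeper bolt fully across behind the tray so that it cannot swing back, leaving the jar, dish, saucer and ring where they are.

Things in the scene. Friction and masses are not known exactly. Their poses are not given: they have to be found in the camera images.
- board: Fixed pine base board, 295 x 365 x 16 mm, flat on the shelf. Origin on the axis of the brass pivot pin, at the board's underside, z up; it reaches from x -205 to +90 and y -90 to +275 mm. The pin (10 mm thick, 22 mm high above the board) is at x = y = 0. Stop block and bolt guide are fast to it. Home for the tray is with its axes about parallel to the board's.
- tray: Loose white enamel tray, blue rim, about 0.5 kg, on the board with the pin through an 11 mm hole near one corner; marbles fast to it. Origin: hole axis, underside. Reaches from x -82 to +18 and y -15 to +165 mm; walls 4 mm thick, 25 mm high. Starts turned 0.55 to 0.9 rad counter-clockwise (from above) from the board's axes, its free +y end swung to the board's -x side.
- tray_push (a point): Place to push near the tray's free corner: on the outside of its -x wall, 115 mm along y from the pin, 12 mm above the tray's underside; axes as the tray's. Pushing it towards the tray's +x swings the tray clockwise, home; sliding it takes roughly 2 to 6 N. With the bolt drawn back nothing is in the way.
- stop: Fixed green stop block, 30 x 40 x 30 mm, at x +63, y +130 mm on the board; origin: centre of underside, axes as the board's. A brass screw with black rubber tip (16 mm thick, axis 13 mm up) points from it to -x and meets the tray's +x wall. Its setting varies and is not reported: tip face 37 to 53 mm from the origin. The tray meets it within 0.065 rad of parallel. Rubber yields 1 mm per 10 N.
- bolt (a joint): Travel of the steel keeper bolt in m: 0 drawn back, 0.040 fully across. Slides to the board's -y, stays where left (friction 1.5 N). A 12 x 12 mm bar, 70 mm long, 8 to 20 mm above the board, along x -102 mm of the board; drawn back its nose is at y +183, past the tray's free end; across, it stands behind the tray's -x wall.
- bolt_knob (a point): Centre of the top of the bolt's brass knob, an upright post 14 mm thick and 30 mm high on the bar; its top is 50 mm above the board's top. Moves with the bolt; axes as the board's. Drawn back it is at x -102, y +213 mm of the board. On its +y side only the low guide (18 mm high) and the bar lie below, so it can be pushed from there.
- jar: Bystander: green glass jar with tin lid, 64 mm diameter, 90 mm high; origin: centre of underside.
- dish: Bystander: blue enamel dish of oxblood marbles, 100 mm diameter, 22 mm high; origin: centre of underside.
- saucer: Bystander: white porcelain saucer, 110 mm diameter, 16 mm high; origin: centre of underside.
- gauge_ring: Bystander: boxwood gauge ring, 48 mm outside, 32 mm inside, 12 mm high; origin: centre of underside.
Not all that is in view belongs to the job. There is more than one size of the tray; the job needs the smallest.

How it is judged:
On the way, in this order (a step that is already met when the one before it is completed fails the run):
1. the tray, still on its pin, bears on the rubber-tipped stop with more than 5 N for 0.3 s while the bolt is still drawn back (contact force between tray and stop above 5 N and value of joint bolt below 0.012 m and horizontal distance between tray and board below 0.004 m), for 0.3 s.
2. the keeper bolt is slid across behind the tray (value of joint bolt above 0.035 m), for 0.2 s.
At the end, for the whole second after the job is handed in: The bolt is at least 35 of its 40 mm across; the tray lies flat on the board (under 0.05 rad of tilt, raised under 4 mm), on its pin (within 4 mm), within 0.11 rad of parallel with the board (which covers every setting of the stop screw), and at rest (value of joint bolt above 0.035 m and horizontal distance between tray and board below 0.004 m and z of tray in the frame of board below 0.02 m and angle between tray's own z axis and vertical below 0.05 rad and angle between the y axis of tray and the y axis of board, either way round below 0.11 rad and linear speed of tray below 0.01 m/s and angular speed of tray below 0.05 rad/s); the robot touches nothing.
It fails at once if the fingers push or squeeze the tray with more than 16 N (contact force between the fingers and tray above 16 N).
It fails at once if the tray is rammed on the stop with more than 16 N (contact force between tray and stop above 16 N).
It fails at once if the tray is tipped or lifted off its pin (angle between tray's own z axis and vertical above 0.15 rad or z of tray in the frame of board above 0.032 m).
It fails at once if the jar, dish, saucer or ring is shifted more than 15 mm (distance of any of jar, dish, saucer, gauge_ring from where it was at the start of the episode above 0.015 m).
It also fails if it takes over 72 s, if anything falls off the work surface, if the arm or the gripper's body presses on something with over 40 N, if the wrist force passes 120 N, or if a joint passes its speed limit or range.

## Working session

There is one attempt and no reset: what is moved stays moved. The work goes in short steps, Python scripts to look and compute and a tool call to move; the robot and the scene stay as the last step left them, time stands still between calls to the robot, and variables do not carry over. Pictures are saved under pics/ and viewed, at most 10 in all, crops included, and the job is handed in when it is done.

Besides the shell and the picture viewer there is one more tool, called as a command line: name --argument value ..., lists and objects as JSON in quotes. carry_out: Moves the arm, as the interface text tells. Its arguments: {"type":"object","properties":{"moves":{"type":"array"}},"required":["moves"]}

```bash
mkdir -p pics; python3 - <<'E'
from bench import r
import cv2,pickle
for n in("top","side"):
    d=r.get_image(n); pickle.dump(d,open(n+".pkl","wb")); cv2.imwrite(f"pics/{n}0.png",d["img"][:,:,::-1])
    print(n,d["fx"],d["cx"],d["cy"],d["R"],d["t"])
print(r.read_state())
E
```

```text
top 356.02457413786544 254.48099540663105 188.87957693885522 [[-9.96617236e-02 -9.95020912e-01  9.61598837e-04]
 [-9.69605698e-01  9.68990040e-02 -2.24667249e-01]
 [ 2.23455433e-01 -2.33230970e-02 -9.74435068e-01]] [-0.11468322  0.52871841  1.18650897]
side 468.89557116813404 253.61171323661947 187.99082600225736 [[ 0.93490658 -0.3544734   0.0172711 ]
 [-0.21818726 -0.61247739 -0.75978008]
 [ 0.27989998  0.70655506 -0.64995073]] [-0.51693402  0.07052147  1.24913872]
{'time_s': 0.1, 'qpos': array([ 1.52807202e+00,  3.59321838e-01,  1.11279390e-02, -3.16829494e-04,
       -1.22411435e+00, -2.88129398e-01]), 'qd': array([ 5.33870331e-04, -2.27462743e-03,  2.53307442e-03, -9.47554390e-05,
        2.65571503e-03, -4.92838620e-04]), 'tau': array([-4.60694446e-04, -5.84163129e+01,  2.93756765e+01,  7.01560244e+00,
        1.02333233e-02, -4.50303014e-05]), 'ee_pos': array([0.21913924, 0.63797268, 0.23670082]), 'orientation': array([ 7.68506595e-04,  9.86338978e-01, -1.64726524e-01, -5.53037038e-05]), 'contact_force': array([-0.0046715 ,  0.11319507, -0.83994256]), 'ft_torque': array([0.0368916 , 0.00537679, 0.02438331]), 'grasp_force': 0.0, 'grip_width': 0.08772038267403627}
```

View pics/top0.png

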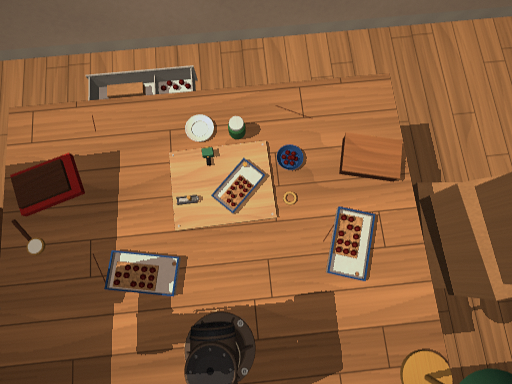

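View pics/side0.png

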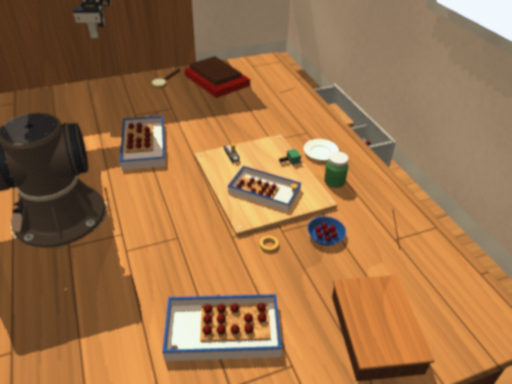

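```bash
python3 - <<'E'
import cv2,pickle
d=pickle.load(open("top.pkl","rb"))["img"][:,:,::-1]
cv2.imwrite("pics/crop1.png",cv2.resize(d[105:240,160:310],None,fx=4.4,fy=4.4,interpolation=cv2.INTER_CUBIC))
d=pickle.load(open("side.pkl","rb"))["img"][:,:,::-1]
cv2.imwrite("pics/crop2.png",cv2.resize(d[125:260,190:365],None,fx=4.4,fy=4.4,interpolation=cv2.INTER_CUBIC))
E
```

```text
(no output)
```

View pics/crop1.png

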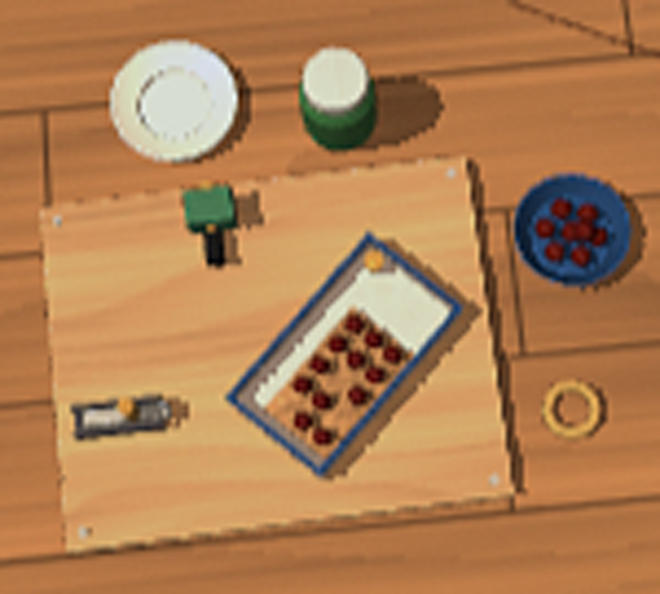

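View pics/crop2.png

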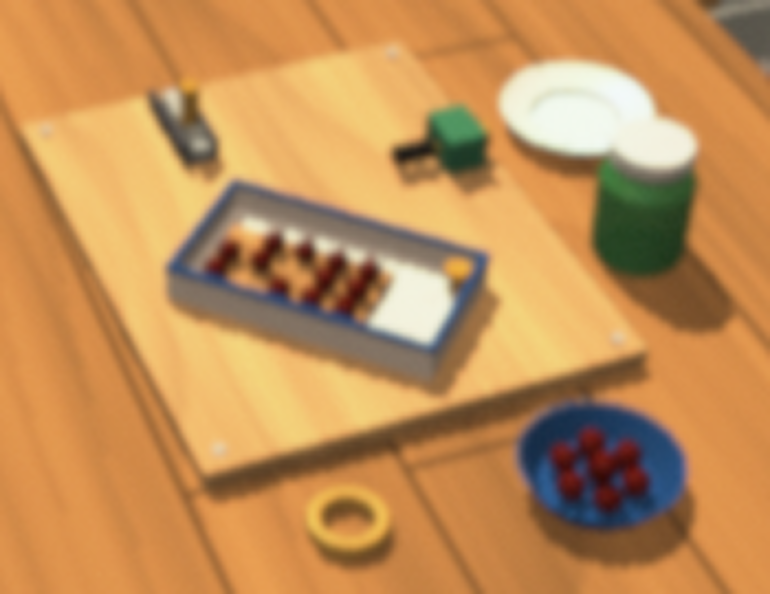

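```bash
cat >h.py <<'E'
import numpy as np,pickle
from scipy.optimize import least_squares
C={n:pickle.load(open(n+".pkl","rb")) for n in("top","side")}
def proj(n,X):
    d=C[n];c=np.asarray(X)@d["R"].T+d["t"];return np.c_[d["fx"]*c[:,0]/c[:,2]+d["cx"],d["fy"]*c[:,1]/c[:,2]+d["cy"]]
def ray(n,px,z):
    d=C[n];v=d["R"].T@np.array([(px[0]-d["cx"])/d["fx"],(px[1]-d["cy"])/d["fy"],1]);o=-d["R"].T@d["t"];return o+v*(z-o[2])/v[2]
def crop(n,p):
    o={"top":(160,105),"side":(190,125)}[n];return (np.array(p,float)+.5)/4.4-.5+o
def place(q,P,z):
    c,s=np.cos(q[2]),np.sin(q[2]);P=np.array(P);return np.c_[P@[[c,s],[-s,c]]+q[:2],np.full(len(P),z)]
def fit(P,z,obs,q0):
    f=lambda q:np.concatenate([(proj(n,place(q,P,z))-crop(n,o)).ravel() for n,o in obs.items()])
    s=least_squares(f,q0);return s.x,np.round(s.fun,1)
E
python3 - <<'E'
from h import *
B=[(.09,.275),(.09,-.09),(-.205,-.09),(-.205,.275)]
ob={"top":[(42,210),(468,158),(517,492),(68,550)],"side":[(393,45),(645,355),(210,475),(22,122)]}
q,e=fit(B,.016,ob,[.6,0,0]);print("both",q,e)
for n in ob:print(n,fit(B,.016,{n:ob[n]},q)[0])
T=[(.018,-.015),(-.082,-.015),(-.082,.165),(.018,.165)]
to={"top":[(371,235),(466,303),(322,475),(230,398)],"side":[(487,257),(434,350),(172,268),(237,183)]}
t,e=fit(T,.041,to,[q[0],q[1],q[2]+.7]);print("tray",t,e,t[2]-q[2])
for n in to:print(n,fit(T,.041,{n:to[n]},t)[0])
def inb(X):
    c,s=np.cos(q[2]),np.sin(q[2]);return (X[:2]-q[:2])@np.array([[c,-s],[s,c]])
for nm,n,p,z in[("tip","top",(216,265),.029),("tip","side",(394,155),.029),("knob","top",(127,404),.066),("knob","side",(190,85),.066),
  ("saucer","top",(175,100),.01),("jar","top",(337,80),.09),("dish","top",(574,230),.015),("ring","top",(573,409),.012)]:
    X=ray(n,crop(n,p),z);print(nm,n,X,inb(X))
print(place(q,[(-.102,.213)],.066), place(t,[(-.082,.115)],.028))
E
```

```text
both [ 0.61641325 -0.14237582  0.03129039] [-0.4 -0.7 -0.  -0.9  0.3  0.6  0.1  0.8  1.6 -1.   1.1 -1.  -1.4  0.6
 -1.1  0.9]
top [ 0.61613483 -0.14258954  0.02899442]
side [ 0.61660754 -0.14214653  0.03313269]
tray [ 0.61746575 -0.14283221  0.78525097] [-0.  -0.9 -0.2  0.4  0.3 -0.3 -0.4 -0.5  1.1 -0.2  0.2  0.7 -1.5  0.4
 -0.7 -0.5] 0.7539605855256288
top [ 0.61643746 -0.1427963   0.78939235]
side [ 0.6182118  -0.14247245  0.78077593]
tip top [ 0.6279885  -0.01029535  0.029     ] [0.01570176 0.13165368]
tip side [ 0.63090916 -0.0082571   0.029     ] [0.01868475 0.13359956]
knob top [0.50936708 0.06380399 0.066     ] [-0.10054338  0.20942785]
knob side [0.51030127 0.0655544  0.066     ] [-0.09955488  0.21114818]
saucer top [0.78561257 0.01632319 0.01      ] [0.17408144 0.15332788]
jar top [ 0.75513311 -0.12525891  0.09      ] [0.13918746 0.01276864]
dish top [ 0.63309867 -0.31132022  0.015     ] [ 0.01139177 -0.16938371]
ring top [ 0.48087652 -0.29208101  0.012     ] [-0.14015395 -0.14539161]
[[0.50779942 0.06732882 0.066     ]] [[ 0.47816915 -0.11947718  0.028     ]]
```

Three trays appear in the top view: (240,186) on the board with a brass pin through its corner, (143,273), and (352,243). The one on the board is the smallest and the only one on the pin, and crop1 confirms it. In that crop the stop tip is at (216,265), the knob at (127,404), and the bolt is drawn back. I'll move towards the outer wall now.

carry_out --moves '[[[0.7,-1,0,0,0,-0.4,1],[1.3,-2,0,0,0,-0.9,1],[2,-3,0,0,0,-1.3,1],[2.7,-4,0,0,0,-1.8,1],[2.8,-5,0,0,0,-2.2,1],[2.9,-6,0,0,0,-2.6,1],[3.1,-7,0,0,0,-3.1,1],[3.3,-8,0,0,0,-3.5,1],[3.4,-9,0,0,0,-4,1],[3.5,-10,0,0,0,-4.4,1]]]'

```text
time_s: 1.35
ee_pos: [0.4263, 0.0609, 0.2376]
orientation: [-0.0, 0.923, -0.386, 0.0]
contact_force: [1.8, 0.2, 0.7]
grip_width: 0.0009
grasp_force: 0.0
```

carry_out --moves '[[[0.2,-1,0,0,0,0,1],[0.3,-2,0,0,0,0,1],[0.4,-3,0,0,0,0,1],[0.4,-3,-0.6,0,0,0,1],[0.4,-3,-1.2,0,0,0,1],[0.4,-3,-1.8,0,0,0,1],[0.4,-3,-2.4,0,0,0,1],[0.4,-3,-3,0,0,0,1],[0.4,-3,-3.3,0,0,0,1],[0.4,-3,-3.4,0,0,0,1]]]'

```text
time_s: 2.6
ee_pos: [0.4496, -0.1173, 0.0324]
orientation: [0.001, 0.923, -0.386, -0.001]
contact_force: [1.4, 0.1, -0.0]
grip_width: 0.0003
grasp_force: 0.0
```

```bash
python3 - <<'E'
from bench import r
import cv2
s=r.read_state();print(s["time_s"],s["ee_pos"],s["orientation"],s["contact_force"])
a=r.get_image("top")["img"][105:240,160:310];b=r.get_image("side")["img"][125:260,190:340]
import numpy as np
cv2.imwrite("pics/c3.png",cv2.resize(np.vstack([a,b])[:,:,::-1],None,fx=2.2,fy=2.2,interpolation=cv2.INTER_CUBIC))
E
```

```text
2.6 [ 0.44964361 -0.11731352  0.03237456] [ 6.79644658e-04  9.22659421e-01 -3.85613564e-01 -1.14461518e-03] [ 1.37044692  0.14650332 -0.00913592]
```

View pics/c3.png

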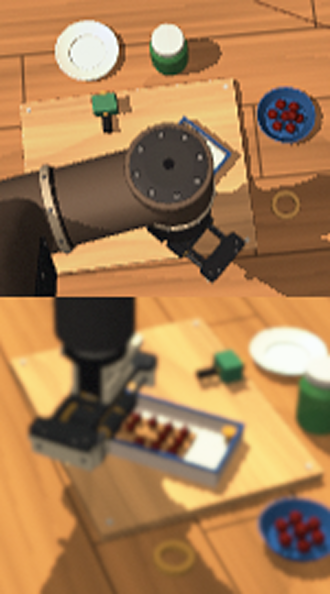

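The view shows the closed fingers standing just outside the -x wall near the free corner. They are about 20 mm too far along the tray's y, so I back off, correct that and take a zero force reading.

carry_out --moves '[[[-0.12,-0.12,0,0,0,0,1],[0,-0.25,0,0,0,0,1],[0.1,-0.38,0,0,0,0,1],[0.1,-0.38,0,0,0,0,1],[0.1,-0.38,0,0,0,0,1],[0.1,-0.38,0,0,0,0,1]]]'

```text
time_s: 3.45
ee_pos: [0.4564, -0.1399, 0.0335]
orientation: [0.0, 0.923, -0.386, -0.0]
contact_force: [-0.4, 0.0, -0.8]
grip_width: 0.0007
grasp_force: 0.0
```

```bash
cat >>h.py <<'E'
def st():
    from bench import r
    s=r.read_state();p=s["ee_pos"];o=s["orientation"];th=2*np.arctan2(o[2],o[1])+np.pi/2
    d=p[:2]-[.6165,-.1425]
    u=np.array([np.cos(th),np.sin(th)]);v=np.array([-u[1],u[0]])
    print("t",round(s["time_s"],2),"pos",p.round(4),"closing ang",th.round(4),"in tool axes x(push),y:",(d@u).round(4),(d@v).round(4),"F push,along,z",(s["contact_force"][:2]@u).round(2),(s["contact_force"][:2]@v).round(2),s["contact_force"][2].round(2))
E
python3 -c "from h import *;st()"
```

```text
t 3.45 pos [ 0.4564 -0.1399  0.0335] closing ang 0.7793 in tool axes x(push),y: -0.1121 0.1144 F push,along,z -0.31 0.32 -0.84
```

carry_out --moves '[[[0.02,0.02,0,0,0,0,1],[0.04,0.04,0,0,0,0,1],[0.06,0.06,0,0,0,0,1],[0.08,0.08,0,0,0,0,1],[0.1,0.1,0,0,0,0,1],[0.12,0.12,0,0,0,0,1],[0.12,0.12,0,0,0,0,1]]]'

```text
time_s: 4.32
ee_pos: [0.4639, -0.1327, 0.0336]
orientation: [-0.0, 0.923, -0.385, 0.0]
contact_force: [-0.5, -0.1, 0.5]
grip_width: 0.0003
grasp_force: 0.0
```

```bash
python3 - <<'E'
from h import *
st()
# sweep table: from th0 (local X,Y) rotate about pin by dth, with X advancing
X,Y,th0=-.1015,.1150,.7793
f=lambda t:np.array([X*np.cos(t)-Y*np.sin(t),X*np.sin(t)+Y*np.cos(t)])
for k in range(0,15):
    d=-.05*k; print(round(d*180/np.pi/6,2),((f(th0+d)-f(th0))/.06).round(2))
E
```

```text
t 4.33 pos [ 0.4639 -0.1327  0.0336] closing ang 0.7794 in tool axes x(push),y: -0.1017 0.1143 F push,along,z -0.44 0.24 0.46
-0.0 [0. 0.]
-0.48 [0.01 0.13]
-0.95 [0.03 0.25]
-1.43 [0.05 0.38]
-1.91 [0.09 0.5 ]
-2.39 [0.12 0.63]
-2.86 [0.17 0.75]
-3.34 [0.21 0.86]
-3.82 [0.27 0.98]
-4.3 [0.33 1.09]
-4.77 [0.4 1.2]
-5.25 [0.47 1.31]
-5.73 [0.54 1.41]
-6.21 [0.63 1.51]
-6.68 [0.71 1.6 ]
```

carry_out --moves '[[[0.015,0.015,0,0,0,0,1],[0.03,0.03,0,0,0,0,1],[0.045,0.045,0,0,0,0,1],[0.06,0.06,0,0,0,0,1]]]'

```text
time_s: 4.82
ee_pos: [0.4675, -0.1291, 0.0336]
orientation: [-0.0, 0.923, -0.386, 0.0]
contact_force: [-0.4, -0.2, -0.0]
grip_width: 0.0005
grasp_force: 0.0
```

```bash
python3 -c "from h import *;st()"
```

```text
t 4.83 pos [ 0.4675 -0.1291  0.0336] closing ang 0.7793 in tool axes x(push),y: -0.0966 0.1143 F push,along,z -0.4 0.13 -0.01
```

carry_out --moves '[[[0.015,0.015,0,0,0,0,1],[0.03,0.03,0,0,0,0,1],[0.045,0.045,0,0,0,0,1],[0.06,0.06,0,0,0,0,1],[0.075,0.075,0,0,0,0,1]]]'

```text
time_s: 5.45
ee_pos: [0.4688, -0.1259, 0.0334]
orientation: [0.002, 0.923, -0.386, -0.002]
contact_force: [-9.9, -9.6, 12.7]
grip_width: 0.0005
grasp_force: 7.0
```

```bash
python3 -c "from h import *;st()"
```

```text
t 5.45 pos [ 0.4688 -0.1259  0.0334] closing ang 0.7786 in tool axes x(push),y: -0.0935 0.1156 F push,along,z -13.77 0.13 12.7
```

carry_out --moves '[[[-0.06,-0.06,0,0,0,0,1],[-0.12,-0.12,0,0,0,0,1],[-0.12,-0.12,0,0,0,0,1]]]'

```text
time_s: 5.82
ee_pos: [0.4647, -0.1319, 0.0336]
orientation: [-0.0, 0.923, -0.386, 0.0]
contact_force: [-0.3, 0.6, 0.4]
grip_width: 0.0004
grasp_force: 0.0
```

```bash
python3 - <<'E'
from h import *
st()
from bench import r
import cv2
d=r.get_image("side");print(proj("side",[r.read_state()["ee_pos"]]))
cv2.imwrite("pics/s4.png",cv2.resize(d["img"][150:250,185:320,::-1],None,fx=5.5,fy=5.5,interpolation=cv2.INTER_CUBIC))
E
```

```text
t 5.83 pos [ 0.4647 -0.1319  0.0336] closing ang 0.7789 in tool axes x(push),y: -0.1006 0.1142 F push,along,z 0.24 0.63 0.37
[[240.6265654  197.01280859]]
```

View pics/s4.png

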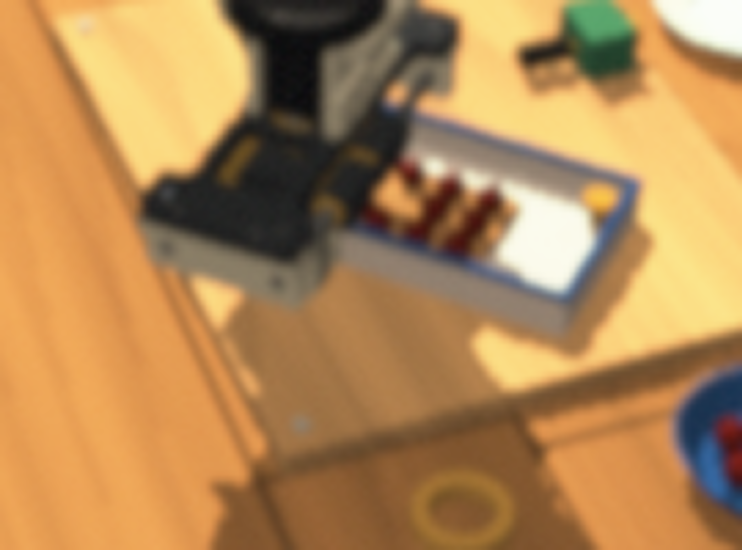

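The z reaction shows the finger backs are sloped and press down on the rim. I'll raise the tool, turn it 90° and push with the flat finger sides instead.

carry_out --moves '[[[-0.15,-0.15,0.6,0,0,0,1],[-0.15,-0.15,1,0,0,-1.6,1],[-0.15,-0.15,1,0,0,-3.2,1],[-0.15,-0.15,1,0,0,-4.8,1],[-0.15,-0.15,1,0,0,-6.4,1],[-0.15,-0.15,1,0,0,-8,1],[-0.15,-0.15,1,0,0,-9.6,1],[-0.15,-0.15,1,0,0,-11.2,1],[-0.15,-0.15,1,0,0,-12.8,1],[-0.15,-0.15,1,0,0,-14.4,1]]]'

```text
time_s: 7.12
ee_pos: [0.456, -0.1407, 0.0936]
orientation: [0.0, -0.406, 0.914, -0.0]
contact_force: [-0.2, 0.4, 0.3]
grip_width: 0.0007
grasp_force: 0.0
```

carry_out --moves '[[[0,0,0,0,0,-0.6,1],[0,0,-0.5,0,0,-0.6,1],[0,0,-0.9,0,0,-0.6,1],[0,0,-1,0,0,-0.6,1],[0,0,-1,0,0,-0.6,1]]]'

```text
time_s: 7.75
ee_pos: [0.4558, -0.1408, 0.0336]
orientation: [-0.0, -0.38, 0.925, 0.0]
contact_force: [0.9, 1.1, 0.0]
grip_width: 0.0006
grasp_force: 0.0
```

```bash
sed -i 's|+np.pi/2$|+np.pi|' h.py; python3 -c "
from h import *;st()
from bench import r;print(r.read_state()['qpos'].round(2))"
```

```text
t 7.75 pos [ 0.4558 -0.1408  0.0336] closing ang 7.0627 in tool axes x(push),y: -0.1131 0.1141 F push,along,z 1.37 0.13 0.02
[ 0.11  0.28 -0.67  0.   -0.62 -0.91]
```

carry_out --moves '[[[0.04,0.04,0,0,0,0,1],[0.08,0.08,0,0,0,0,1],[0.12,0.12,0,0,0,0,1],[0.16,0.16,0,0,0,0,1],[0.19,0.19,0,0,0,0,1],[0.2,0.2,0,0,0,0,1],[0.21,0.21,0,0,0,0,1],[0.22,0.22,0,0,0,0,1]]]'

```text
time_s: 8.75
ee_pos: [0.4688, -0.1277, 0.0335]
orientation: [-0.0, -0.38, 0.925, 0.0]
contact_force: [0.2, -0.0, -0.0]
grip_width: 0.0002
grasp_force: 0.0
```

```bash
python3 -c "
from h import *;st()"
```

```text
t 8.75 pos [ 0.4688 -0.1277  0.0335] closing ang 7.0623 in tool axes x(push),y: -0.0947 0.1143 F push,along,z 0.15 -0.2 -0.04
```

carry_out --moves '[[[0.01,0.01,0,0,0,0,1],[0.02,0.02,0,0,0,0,1],[0.03,0.03,0,0,0,0,1],[0.04,0.04,0,0,0,0,1],[0.045,0.045,0,0,0,0,1]]]'

```text
time_s: 9.38
ee_pos: [0.4716, -0.1249, 0.0336]
orientation: [0.0, -0.38, 0.925, 0.0]
contact_force: [0.2, 0.6, 0.7]
grip_width: 0.0004
grasp_force: 0.0
```

```bash
python3 -c "
from h import *;st()"
```

```text
t 9.38 pos [ 0.4716 -0.1249  0.0336] closing ang 7.0624 in tool axes x(push),y: -0.0907 0.1143 F push,along,z 0.58 0.33 0.69
```

carry_out --moves '[[[0.01,0.01,0,0,0,0,1],[0.02,0.02,0,0,0,0,1],[0.03,0.03,0,0,0,0,1],[0.04,0.04,0,0,0,0,1]]]'

```text
time_s: 9.88
ee_pos: [0.473, -0.123, 0.0335]
orientation: [-0.001, -0.38, 0.925, 0.0]
contact_force: [-2.8, -5.5, 5.4]
grip_width: 0.0006
grasp_force: 3.2
```

```bash
python3 -c "
from h import *;st()"
```

```text
t 9.88 pos [ 0.473  -0.123   0.0335] closing ang 7.0622 in tool axes x(push),y: -0.0885 0.1147 F push,along,z -5.81 -1.95 5.4
```

```bash
python3 - <<'E'
from h import *
from bench import r
s=r.read_state();F=s["contact_force"];M=s["ft_torque"];print(F,M,s["tau"].round(2))
r0=np.cross(F,M)/(F@F);print("line of action pt rel",r0,"dir",F/np.linalg.norm(F), F@M)
import cv2
d=r.get_image("side");print(s["qd"].round(4))
a=r.get_image("top")["img"][130:230,195:300,::-1]
cv2.imwrite("pics/s5.png",cv2.resize(np.hstack([d["img"][150:250,205:310,::-1],a]),None,fx=3.8,fy=3.8,interpolation=cv2.INTER_CUBIC))
E
```

```text
[-2.76886512 -5.46994578  5.39698007] [-1.93734676  1.21575805 -0.1035081 ] [  3.   -41.01  20.32   3.63   1.52   0.11]
line of action pt rel [-0.08986435 -0.16102124 -0.20930218] dir [-0.33899421 -0.66968953  0.66075628] -1.8445099137336332
[ 0.0066  0.0042  0.0061  0.0009 -0.0088 -0.0093]
```

View pics/s5.png

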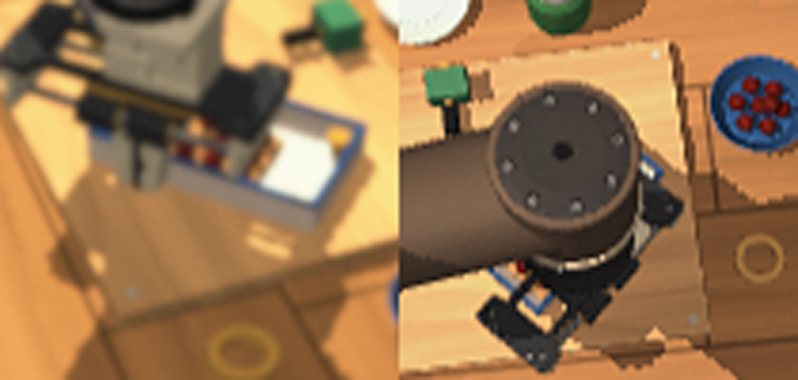

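The picture shows the finger sides flat against the -x wall and the tray lying flat. The vertical force looks like sticking friction plus arm compliance, so I'll relieve it by raising the command slightly.

carry_out --moves '[[[0,0,0.01,0,0,0,1],[0,0,0.01,0,0,0,1]]]'

```text
time_s: 10.22
ee_pos: [0.4731, -0.1226, 0.0338]
orientation: [-0.001, -0.38, 0.925, 0.0]
contact_force: [-3.9, -2.0, 0.3]
grip_width: 0.0001
grasp_force: 1.6
```

```bash
python3 -c "
from h import *;st()"
```

```text
t 10.22 pos [ 0.4731 -0.1226  0.0338] closing ang 7.062 in tool axes x(push),y: -0.0881 0.1149 F push,along,z -4.21 1.3 0.3
```

```bash
cat >>h.py <<'E'
def tab(X,Y,th0,step,n):
    f=lambda t:np.array([X*np.cos(t)-Y*np.sin(t),X*np.sin(t)+Y*np.cos(t)])
    for k in range(1,n+1):
        d=-step*k; print(((f(th0+d)-f(th0))/.06).round(3),round(d*180/np.pi/6,2))
E
python3 -c "
from h import *
tab(-.088,.115,.779,.02,10);tab(-.088,.115,.579,.02,10);tab(-.088,.115,.379,.02,9)"
```

```text
[0.007 0.048] -0.19
[0.015 0.095] -0.38
[0.024 0.143] -0.57
[0.034 0.19 ] -0.76
[0.045 0.237] -0.95
[0.057 0.284] -1.15
[0.07 0.33] -1.34
[0.084 0.377] -1.53
[0.098 0.423] -1.72
[0.114 0.468] -1.91
[0.016 0.045] -0.19
[0.034 0.09 ] -0.38
[0.052 0.135] -0.57
[0.071 0.179] -0.76
[0.091 0.223] -0.95
[0.112 0.267] -1.15
[0.134 0.31 ] -1.34
[0.157 0.352] -1.53
[0.18  0.395] -1.72
[0.205 0.436] -1.91
[0.025 0.041] -0.19
[0.051 0.082] -0.38
[0.078 0.122] -0.57
[0.106 0.162] -0.76
[0.134 0.201] -0.95
[0.163 0.239] -1.15
[0.193 0.277] -1.34
[0.224 0.314] -1.53
[0.255 0.351] -1.72
```

carry_out --moves '[[[0.003,0.024,0,0,0,-0.1,1],[0.007,0.048,0,0,0,-0.19,1],[0.011,0.071,0,0,0,-0.29,1],[0.015,0.095,0,0,0,-0.38,1],[0.019,0.119,0,0,0,-0.48,1],[0.024,0.143,0,0,0,-0.57,1]]]'

```text
time_s: 10.98
ee_pos: [0.4746, -0.1139, 0.0339]
orientation: [-0.001, -0.352, 0.936, 0.0]
contact_force: [-5.0, -0.8, -0.5]
grip_width: 0.0005
grasp_force: 2.3
```

```bash
python3 -c "
from h import *;st()"
```

```text
t 10.97 pos [ 0.4746 -0.1139  0.0339] closing ang 7.0019 in tool axes x(push),y: -0.088 0.115 F push,along,z -4.28 2.62 -0.5
```

```bash
python3 -c "
from h import *
tab(-.088,.115,.719,.025,10);tab(-.088,.115,.469,.025,10)"
```

```text
[0.013 0.059] -0.24
[0.027 0.118] -0.48
[0.042 0.176] -0.72
[0.059 0.234] -0.95
[0.078 0.291] -1.19
[0.098 0.348] -1.43
[0.119 0.405] -1.67
[0.142 0.461] -1.91
[0.166 0.516] -2.15
[0.191 0.571] -2.39
[0.027 0.054] -0.24
[0.055 0.107] -0.48
[0.085 0.16 ] -0.72
[0.115 0.212] -0.95
[0.147 0.263] -1.19
[0.181 0.313] -1.43
[0.215 0.363] -1.67
[0.251 0.411] -1.91
[0.288 0.459] -2.15
[0.327 0.505] -2.39
```

carry_out --moves '[[[0.013,0.059,0,0,0,-0.24,1],[0.027,0.118,0,0,0,-0.48,1],[0.042,0.176,0,0,0,-0.72,1],[0.059,0.234,0,0,0,-0.95,1],[0.078,0.291,0,0,0,-1.19,1],[0.098,0.348,0,0,0,-1.43,1],[0.119,0.405,0,0,0,-1.67,1],[0.142,0.461,0,0,0,-1.91,1],[0.166,0.516,0,0,0,-2.15,1],[0.191,0.571,0,0,0,-2.39,1]]]'

```text
time_s: 12.22
ee_pos: [0.4856, -0.0796, 0.0338]
orientation: [-0.001, -0.232, 0.973, 0.0]
contact_force: [-6.2, -0.0, 1.5]
grip_width: 0.0005
grasp_force: 3.1
```

```bash
python3 -c "
from h import *;st()"
```

```text
t 12.22 pos [ 0.4856 -0.0796  0.0338] closing ang 6.7509 in tool axes x(push),y: -0.0885 0.1151 F push,along,z -5.57 2.79 1.49
```

carry_out --moves '[[[0.027,0.055,0,0,0,-0.24,1],[0.055,0.109,0,0,0,-0.48,1],[0.085,0.163,0,0,0,-0.72,1],[0.115,0.216,0.003,0,0,-0.95,1],[0.147,0.268,0.003,0,0,-1.19,1],[0.181,0.319,0.003,0,0,-1.43,1],[0.215,0.37,0.003,0,0,-1.67,1],[0.251,0.419,0.003,0,0,-1.91,1],[0.288,0.468,0.003,0,0,-2.15,1],[0.327,0.515,0.003,0,0,-2.39,1]]]'

```text
time_s: 13.48
ee_pos: [0.5056, -0.0482, 0.0339]
orientation: [-0.001, -0.108, 0.994, 0.0]
contact_force: [-6.0, 2.2, -1.7]
grip_width: 0.0006
grasp_force: 2.8
```

```bash
python3 -c "
from h import *;st()
tab(-.0885,.115,.218,.0125,8)"
```

```text
t 13.47 pos [ 0.5056 -0.0482  0.0339] closing ang 6.5006 in tool axes x(push),y: -0.088 0.1161 F push,along,z -5.43 3.46 -1.74
[0.02  0.023] -0.12
[0.039 0.046] -0.24
[0.06  0.068] -0.36
[0.08  0.091] -0.48
[0.101 0.113] -0.6
[0.122 0.135] -0.72
[0.143 0.156] -0.84
[0.164 0.177] -0.95
```

carry_out --moves '[[[0.02,0.023,0,0,0,-0.12,1],[0.039,0.046,0,0,0,-0.24,1],[0.06,0.068,0,0,0,-0.36,1],[0.08,0.091,0,0,0,-0.48,1],[0.101,0.113,0,0,0,-0.6,1],[0.122,0.135,0,0,0,-0.72,1],[0.143,0.156,0,0,0,-0.84,1],[0.164,0.177,0,0,0,-0.95,1]]]'

```text
time_s: 14.48
ee_pos: [0.5156, -0.0374, 0.0339]
orientation: [-0.001, -0.059, 0.998, 0.0]
contact_force: [-6.2, 4.2, -1.2]
grip_width: 0.0001
grasp_force: 2.9
```

```bash
python3 -c "
from h import *;st()
tab(-.0885,.115,.118,.004,10)"
```

```text
t 14.47 pos [ 0.5156 -0.0374  0.0339] closing ang 6.4017 in tool axes x(push),y: -0.0878 0.1163 F push,along,z -5.64 4.91 -1.24
[0.007 0.007] -0.04
[0.014 0.013] -0.08
[0.021 0.02 ] -0.11
[0.028 0.027] -0.15
[0.035 0.033] -0.19
[0.042 0.04 ] -0.23
[0.049 0.047] -0.27
[0.056 0.053] -0.31
[0.063 0.06 ] -0.34
[0.071 0.066] -0.38
```

carry_out --moves '[[[0.007,0.01,0,0,0,-0.04,1],[0.014,0.02,0,0,0,-0.08,1],[0.021,0.03,0,0,0,-0.11,1],[0.028,0.038,0,0,0,-0.15,1],[0.035,0.045,0,0,0,-0.19,1],[0.042,0.052,0,0,0,-0.23,1],[0.049,0.058,0,0,0,-0.27,1]]]'

```text
time_s: 15.35
ee_pos: [0.5193, -0.0347, 0.0344]
orientation: [0.0, -0.045, 0.999, 0.0]
contact_force: [-3.2, 2.0, -1.6]
grip_width: 0.0005
grasp_force: 1.7
```

```bash
python3 -c "
from h import *;st()"
```

```text
t 15.35 pos [ 0.5193 -0.0347  0.0344] closing ang 6.3741 in tool axes x(push),y: -0.087 0.1162 F push,along,z -2.97 2.32 -1.57
```

carry_out --moves '[[[0.008,0.007,0,0,0,-0.04,1],[0.016,0.015,0,0,0,-0.08,1],[0.024,0.022,0,0,0,-0.13,1],[0.032,0.029,0,0,0,-0.17,1],[0.04,0.036,0,0,0,-0.21,1]]]'

```text
time_s: 15.98
ee_pos: [0.5205, -0.0334, 0.0342]
orientation: [-0.001, -0.034, 0.999, -0.0]
contact_force: [-6.7, -3.1, 2.1]
grip_width: 0.0006
grasp_force: 3.4
```

```bash
python3 -c "
from h import *;st()"
```

```text
t 15.97 pos [ 0.5205 -0.0334  0.0342] closing ang 6.3517 in tool axes x(push),y: -0.0883 0.1154 F push,along,z -6.94 -2.67 2.09
```

carry_out --moves '[[[0.008,0,0.003,0,0,-0.04,1],[0.016,0,0.003,0,0,-0.08,1],[0.016,0,0.003,0,0,-0.08,1]]]'

```text
time_s: 16.35
ee_pos: [0.5207, -0.0333, 0.0342]
orientation: [-0.002, -0.03, 1.0, -0.0]
contact_force: [-8.8, -0.3, 4.0]
grip_width: 0.0003
grasp_force: 4.4
```

```bash
python3 -c "
from h import *;st()"
```

```text
t 16.35 pos [ 0.5207 -0.0333  0.0342] closing ang 6.3431 in tool axes x(push),y: -0.0891 0.1147 F push,along,z -8.85 0.19 3.98
```

carry_out --moves '[[[0.006,0,0.006,0,0,0,1],[0.012,0,0.01,0,0,0,1],[0.012,0,0.01,0,0,0,1]]]'

```text
time_s: 16.73
ee_pos: [0.5209, -0.0333, 0.0343]
orientation: [-0.002, -0.03, 1.0, -0.0]
contact_force: [-8.4, 0.2, -0.8]
grip_width: 0.0003
grasp_force: 4.2
```

```bash
python3 -c "
from h import *;st()"
```

```text
t 16.73 pos [ 0.5209 -0.0333  0.0343] closing ang 6.3429 in tool axes x(push),y: -0.0889 0.1147 F push,along,z -8.34 0.73 -0.76
```

carry_out --moves '[[[0.006,0,0.002,0,0,0,1],[0.012,0,0.004,0,0,0,1],[0.018,0,0.006,0,0,0,1],[0.018,0,0.006,0,0,0,1]]]'

```text
time_s: 17.23
ee_pos: [0.521, -0.0333, 0.0343]
orientation: [-0.003, -0.03, 1.0, -0.0]
contact_force: [-10.9, 2.1, -1.2]
grip_width: 0.0002
grasp_force: 5.3
```

```bash
python3 -c "
from h import *;st()"
```

```text
t 17.23 pos [ 0.521  -0.0333  0.0343] closing ang 6.3425 in tool axes x(push),y: -0.0888 0.1146 F push,along,z -10.79 2.73 -1.24
```

carry_out --moves '[[[0.005,0.003,0.001,0,0,0,1],[0.009,0.005,0.001,0,0,0,1],[0.009,0.005,0.001,0,0,0,1],[0.009,0.005,0.001,0,0,0,1],[0.009,0.005,0.001,0,0,0,1],[0.009,0.005,0.001,0,0,0,1]]]'

```text
time_s: 17.98
ee_pos: [0.521, -0.0333, 0.0343]
orientation: [-0.004, -0.03, 1.0, -0.001]
contact_force: [-11.7, 1.4, 0.1]
grip_width: 0.0003
grasp_force: 5.8
```

```bash
python3 -c "
from h import *;st()"
```

```text
t 17.98 pos [ 0.521  -0.0333  0.0343] closing ang 6.3423 in tool axes x(push),y: -0.0889 0.1146 F push,along,z -11.58 2.11 0.1
```

carry_out --moves '[[[0.004,0.002,0.001,0,0,0,1],[0.008,0.004,0.002,0,0,0,1],[0.01,0.005,0.002,0,0,0,1],[0.01,0.005,0.002,0,0,0,1],[0.01,0.005,0.002,0,0,0,1],[0.01,0.005,0.002,0,0,0,1],[0.01,0.005,0.002,0,0,0,1]]]'

```text
time_s: 18.85
ee_pos: [0.5212, -0.0332, 0.0343]
orientation: [-0.004, -0.029, 1.0, -0.001]
contact_force: [-12.5, -0.5, 0.8]
grip_width: 0.0003
grasp_force: 6.3
```

```bash
python3 - <<'E'
from h import *
st()
from bench import r
import cv2
a=r.get_image("top")["img"][130:230,165:290,::-1];b=r.get_image("side")["img"][130:230,215:340,::-1]
cv2.imwrite("pics/s6.png",cv2.resize(np.hstack([a,b]),None,fx=3.2,fy=3.2,interpolation=cv2.INTER_CUBIC))
E
```

```text
t 18.85 pos [ 0.5212 -0.0332  0.0343] closing ang 6.3421 in tool axes x(push),y: -0.0887 0.1147 F push,along,z -12.52 0.22 0.78
```

View pics/s6.png

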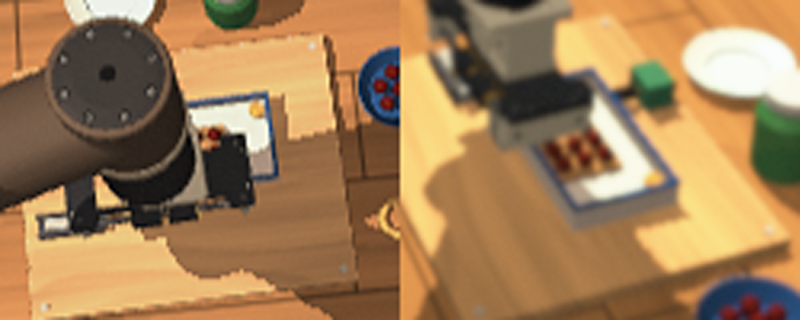

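The side view shows the rubber tip against the tray's +x wall at (625,92). I'll hold briefly, then back off gently and lift.

carry_out --moves '[[[0,0,0,0,0,0,1],[0,0,0,0,0,0,1],[-0.02,0,0,0,0,0,1],[-0.04,0,0,0,0,0,1],[-0.06,0,0,0,0,0,1],[-0.1,0,0,0,0,0,1],[-0.2,0,0,0,0,0,1],[-0.3,0,0.3,0,0,0,1],[-0.3,0,0.9,0,0,0,1],[-0.3,0,1.5,0,0,0,1]]]'

```text
time_s: 20.2
ee_pos: [0.5084, -0.0317, 0.1273]
orientation: [0.001, -0.031, 1.0, 0.0]
contact_force: [0.2, 0.3, 0.2]
grip_width: 0.0003
grasp_force: 0.0
```

```bash
python3 - <<'E'
from h import *
st()
from bench import r
print(r.read_state()["qpos"].round(2))
E
```

```text
t 20.2 pos [ 0.5084 -0.0317  0.1273] closing ang 6.3447 in tool axes x(push),y: -0.1011 0.1173 F push,along,z 0.24 0.26 0.16
[ 0.32  0.19 -0.5   0.   -0.88 -1.83]
```

carry_out --moves '[[[0,0.3,0,0,0,1.5,1],[0,0.6,0,0,0,3,1],[0,0.9,0,0,0,4.5,1],[0,1.2,0,0,0,6,1],[0,1.5,0,0,0,7.5,1],[0,1.8,0,0,0,9,1],[0,2.1,0,0,0,10.5,1],[0,2.2,0,0,0,12,1],[0,2.2,0,0,0,13.5,1],[0,2.2,0,0,0,14.7,1]]]'

```text
time_s: 21.45
ee_pos: [0.5085, 0.1008, 0.1264]
orientation: [-0.001, 0.719, -0.695, 0.001]
contact_force: [-0.2, 0.2, 0.2]
grip_width: 0.0005
grasp_force: 0.0
```

carry_out --moves '[[[0,0,-0.4,0,0,0,1],[0,0,-0.8,0,0,0,1],[0,0,-1.1,0,0,0,1],[0,0,-1.2,0,0,0,1],[0,0,-1.2,0,0,0,1]]]'

```text
time_s: 22.08
ee_pos: [0.508, 0.1003, 0.054]
orientation: [-0.0, 0.718, -0.696, 0.0]
contact_force: [0.2, 0.4, -0.4]
grip_width: 0.0002
grasp_force: 0.0
```

```bash
python3 - <<'E'
from h import *
st()
from bench import r
import cv2
a=r.get_image("top")["img"][130:230,165:290,::-1];b=r.get_image("side")["img"][110:210,185:310,::-1]
cv2.imwrite("pics/s7.png",cv2.resize(np.hstack([a,b]),None,fx=3.2,fy=3.2,interpolation=cv2.INTER_CUBIC))
E
```

```text
t 22.07 pos [0.508  0.1003 0.054 ] closing ang 1.6006 in tool axes x(push),y: 0.246 0.1012 F push,along,z 0.42 -0.24 -0.4
```

View pics/s7.png

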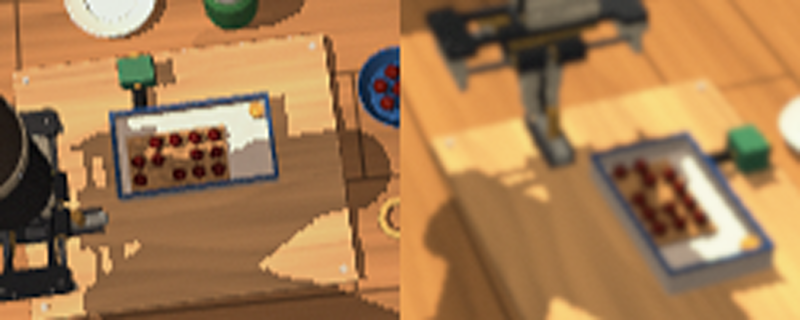

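The tray rests home against the stop, and the fingers stand behind the knob on its +y side. Now I push the bolt across.

carry_out --moves '[[[0.002,-0.08,0,0,0,0,1],[0.005,-0.16,0,0,0,0,1],[0.007,-0.24,0,0,0,0,1],[0.01,-0.32,0,0,0,0,1],[0.013,-0.4,0,0,0,0,1],[0.015,-0.48,0,0,0,0,1],[0.018,-0.56,0,0,0,0,1],[0.02,-0.64,0,0,0,0,1],[0.023,-0.72,0,0,0,0,1],[0.025,-0.8,0,0,0,0,1]]]'

```text
time_s: 23.42
ee_pos: [0.5091, 0.0517, 0.0537]
orientation: [-0.0, 0.717, -0.697, 0.0]
contact_force: [-1.0, 1.4, 0.2]
grip_width: 0.0002
grasp_force: 0.8
```

```bash
python3 -c "
from h import *;st()"
```

```text
t 23.43 pos [0.5091 0.0517 0.0537] closing ang 1.6002 in tool axes x(push),y: 0.1973 0.1016 F push,along,z 1.45 0.93 0.22
```

Contact at about 1.5 N of sliding force. I continue slowly to the end stop.

carry_out --moves '[[[0.001,-0.03,0,0,0,0,1],[0.002,-0.06,0,0,0,0,1],[0.003,-0.09,0,0,0,0,1],[0.004,-0.12,0,0,0,0,1],[0.005,-0.15,0,0,0,0,1]]]'

```text
time_s: 24.05
ee_pos: [0.5097, 0.045, 0.0537]
orientation: [-0.002, 0.717, -0.697, -0.001]
contact_force: [-7.3, 21.9, 2.9]
grip_width: 0.0004
grasp_force: 9.6
```

```bash
python3 -c "
from h import *;st()"
```

```text
t 24.05 pos [0.5097 0.045  0.0537] closing ang 1.5998 in tool axes x(push),y: 0.1905 0.1013 F push,along,z 22.1 6.7 2.86
```

carry_out --moves '[[[0,0.03,0,0,0,0,1],[0,0.1,0,0,0,0,1],[0,0.3,0,0,0,0,1],[0,0.5,0.2,0,0,0,1],[0,0.7,0.8,0,0,0,1],[0,1.2,1.5,0,0,0,1],[0,2,1.8,0,0,0,1],[0,2.8,1.8,0,0,0,1],[0,2.8,1.8,0,0,0,1]]]'

```text
time_s: 25.18
ee_pos: [0.5095, 0.2145, 0.1629]
orientation: [-0.001, 0.719, -0.695, 0.0]
contact_force: [0.4, -0.3, 0.3]
grip_width: 0.0006
grasp_force: 0.0
```

```bash
python3 - <<'E'
from h import *
st()
from bench import r
import cv2
a=r.get_image("top")["img"][105:240,160:310,::-1]
cv2.imwrite("pics/s8.png",cv2.resize(a,None,fx=4.4,fy=4.4,interpolation=cv2.INTER_CUBIC))
E
```

```text
t 25.18 pos [0.5095 0.2145 0.1629] closing ang 1.6037 in tool axes x(push),y: 0.3603 0.0952 F push,along,z -0.33 -0.42 0.31
```

View pics/s8.png

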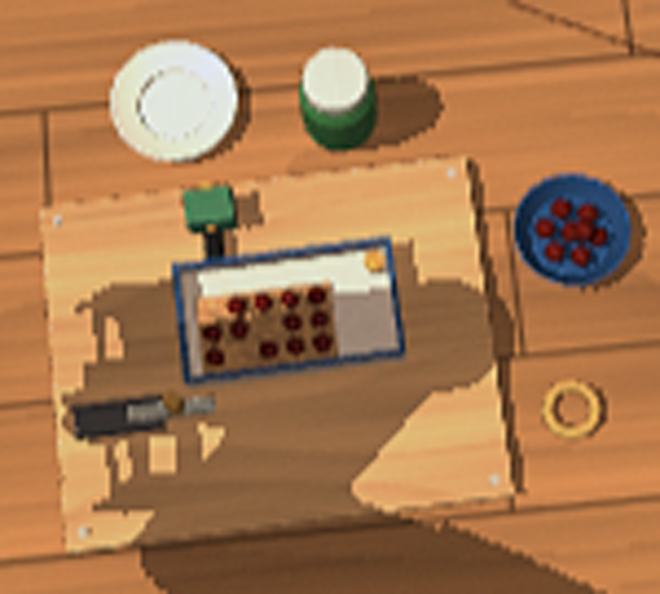

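The knob has moved from crop pixel (127,404) to (174,402), the bolt nose now lies behind the tray's -x wall, and the bystanders have not moved. I'll check the travel in numbers before handing in.

```bash
python3 - <<'E'
from h import *
a=ray("top",crop("top",(127,404)),.066);b=ray("top",crop("top",(174,402)),.066);print("knob travel",np.linalg.norm(a-b))
q=[.61641,-.14238,.0313]
print("nose expected px at .040:",(proj("top",place(q,[(-.102,.143)],.036))-[160,105]+.5)*4.4-.5)
print("nose at .035:",(proj("top",place(q,[(-.102,.148)],.036))-[160,105]+.5)*4.4-.5)
T=[(.018,-.015),(-.082,-.015),(-.082,.165),(.018,.165)]
t,e=fit(T,.041,{"top":[(391,237),(405,355),(187,383),(173,264)]},q);print(t,t[2]-q[2],e)
E
```

```text
knob travel 0.03701314348552612
nose expected px at .040: [[215.82880236 402.81978902]]
nose at .035: [[209.6675352  403.61100025]]
[ 0.6150712  -0.14222276  0.03092892] -0.0003710826553794677 [-0.   0.1  0.3 -0.2 -0.4 -0.1  0.1  0.2]
```

```bash
python3 -c "
from bench import r;print(r.job_done())"
```

```text
the job is handed in; nothing more can be done
None
```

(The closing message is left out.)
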